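# Dock a hash board in the test jig and lock it with the cam lever

### The arm

A 6-joint arm with a two-finger parallel gripper is mounted at the origin on a cart in front of the work surface, level with it; the furniture and walls round the work are solid. World frame = base frame: x ahead of the robot, y to its left, z up, the work surface at z = 0. Lengths are in m, angles in rad, forces in N, time in s.
With the tool pointing down it reaches from about 0.3 to 0.875 m from the base axis. Payload 6.4 kg.
Tool frame: the origin (TCP) lies on the mounting face of the last link; the fingertips stand 173 mm ahead of it and the grasp point (between the pads) lies 155 mm ahead of it; z points along the fingers, y is the direction in which the jaws open and shut (so a half turn about z gives the same grasp; the last joint's range is limited). The gripper opens to 85 mm and grips with 20 to 120 N. Pads are 22 mm wide; open, the fingers measure 114 mm over their backs; the gripper's body (76 mm by 85 mm) begins 54 mm behind the grasp point. The pads swing forward as they close: fully open they stand 13 mm farther back than shut.
Start: joints at [0.907, 0.181, 1.607, -0, 1.354, -0.206], TCP at [0.254, 0.516, 0.405] pointing down, gripper open.
Joint ranges: [-2.99, 2.99], [-0.89, 2.07], [0.3, 2.58], [-1.14, 4.28], [0, 2.63], [-3.12, 3.12]. Speed limits (rad/s): [2.57, 2.57, 3.01, 3.14, 3.14, 3.14].

### API

Orientations are given as a unit quaternion [x, y, z, w].
In Python, from cell import bot, claw, solve_ik, eyes gives the robot as it stands. The module is installed in compiled form; this text tells all that it offers. Calls block until the motion is done:
- bot.reach(position, orientation): joint-space move of the TCP to a pose.
- bot.move_straight(position, frame=None, velocity=0.15): straight line of the TCP; frame=None keeps the orientation; velocity is the mean speed in m/s.
- bot.move_joints(angles): joint-space move.
- claw.set_gripper(opening, newtons=None): finger opening in m; newtons is the grip in N (None keeps the last); returns when the fingers have stopped.
- bot.hold(seconds).
- solve_ik(position, orientation): joint angles nearest the present ones, or None.
- eyes.grab_frame(name): name is "scene" or "top" or "wrist"; returns (picture, depth): 400x640x3 uint8, blue, green, red; 400x640 float32, m along the optical axis (not along the pixel's ray), 0 where there is no reading.
- eyes.camera_info(name): a dict with "fov_y" (degrees; the focal length in pixels is half the picture's height over the tangent of half this angle, whatever the lens; pixels are square), "cx", "cy" (the principal point, pixels), "R" (3x3) and "t" (3): a world point X has camera coordinates R X + t. Camera axes: x right, y down, z forward; pixel columns grow to the right and rows downward; lengths in m; the calibration is good to about 2 mm. The wrist camera is an equidistant fisheye: a pixel r from the principal point sees the ray r / f radians off the axis. A picture is of the moment at which its call begins: read the wrist's pose just before it. camera_info takes no time and is no camera call; for the wrist camera it gives the pose at the moment of the call.
A pose or a line that the arm cannot do raises bot.IKError and nothing moves.
- bot.job_done(): hands the job in, once; it reports no verdict.
Readings, each from a call of its own:
- bot.current_time(): time.
- bot.current_qpos(): joint angles.
- bot.current_qvel(): joint speeds.
- bot.current_joint_torque(): joint torques, N m.
- bot.current_ee_pos(): TCP position.
- bot.current_orientation(): TCP orientation.
- bot.current_force(): force on the tool from outside, world axes, zero at the start.
- bot.current_wrist_torque(): the same for the moment, N m.
- bot.current_finger_gap(): finger opening in m.
Only numpy, scipy, OpenCV 4.12 (cv2) and the standard library are available. Lean on these libraries where they do the work, as an engineer would, in place of code of your own. Each camera call takes 0.05 s, during which the arm holds its last target.

### The job

Get the hash board ready for testing in the brown test jig: by pushing alone, square it up against the aluminium fence at the back and slide it along the fence until its connector end is fully home against the black probe block on the right, while the red cam lever is still open. Then push the red lever all the way round until it clamps the board, and take the hand away. Grip and lift nothing, and leave the tools and parts around the jig where they are.

Things in the scene. Friction and masses are not known exactly. Their poses are not given: they have to be found in the camera images.
- test_jig: Test jig, fixed: brown plate, 8 mm thick; its top is the bed the board slides on. Origin on the worktop under the plate; x away from the robot, y left; place and yaw (-0.18..0.06) vary. In this frame the plate spans x -170..145, y -252..223 mm. Aluminium fence along its back, black probe block at its right end, red cam lever at front right. Only the lever gives way.
- fence (a point): Middle of the fence's contact face (looks to jig -x), at x +120, y -15 mm in the jig's frame, half-way up, with the jig's axes. The fence runs along y from -217 to +188 mm, is 20 mm thick and its top is 32 mm above the worktop.
- probe_block (a point): Middle of the probe block's contact face (looks to jig +y), at x +38, y -215 mm in the jig's frame, half-way up, with the jig's axes. The block spans x -37..+113 mm, is 27 mm thick, and its top is 42 mm above the worktop (57 mm with the white plug on it).
- hash_board: Loose hash board, grey heatsinks on green, about 0.46 kg (varies), flat on the bed, 39 mm high. Its solid outline is a box x +-82, y -136..+140 mm; bits overhang by 3 mm. Origin on its underside. Its -y end has the white plugs and points right; its yaw is about the jig's. Starts 20-65 mm off the fence, 100-165 mm left of the block, skewed up to 0.13 rad. Slides with 2 to 5 N.
- home (a point): Point of the jig, with the jig's axes, where the board's origin lies when the board is home, touching fence and probe block: x +38, y -79, z +8 mm in the jig's frame.
- cam_lever (a joint): Lever angle about its upright pivot, rad: 0 open, red grip towards the robot (jig -x); grows clockwise seen from above; 1.6 end stop, closed, grip to the left (jig +y) along the board's near edge. Starts at 0 to 0.2, stays where left. Its eccentric black disc clears a home board by 5-7 mm when open, meets it at about 0.9, clamps it past 1.45. Takes 3 to 6 N at the grip, most near the end.
- lever_pivot (a point): The lever's pivot axis on the jig, at x -68, y -163 mm in the jig's frame, 28 mm above the worktop, with the jig's axes. The pivot is sprung: it yields towards the robot by about 1.5 mm as the cam clamps the board with some 18 N.
- lever_grip (a point): Centre of the red grip, 74 mm from the pivot and 28 mm above the worktop. The grip is 52 mm long (along the line from the pivot), 16 mm wide over its sides and reaches from 17 to 42 mm above the worktop. When closed, 13 mm are free between it and the board.
- multimeter: Bystander: teal multimeter lying on the worktop to the right of the jig, 150 x 74 x 44 mm. Origin under its centre.
- side_cutters: Bystander: red side cutters lying right of the jig, 109 x 58 x 12 mm. Origin under its centre.
- chip_case: Bystander: gilt chip case with a window lid lying in front of the jig to the right, 95 x 88 x 23 mm. Origin under its centre.
- solder_spool: Bystander: grey solder reel standing behind the fence, 60 mm across, 34 mm high. Origin under its centre.

How it is judged:
On the way:
1. the board is home against fence (within 5 mm) and probe block (within 4 mm), square within 0.03 rad, while the lever is still open (below 0.6 rad) (x of hash_board in the frame of home above -0.005 m and y of hash_board in the frame of home below 0.004 m and angle between the y axis of hash_board and the y axis of test_jig, either way round below 0.03 rad and value of joint cam_lever below 0.6 rad), for 0.2 s.
At the end, for the whole second after the job is handed in: The board lies flat on the bed, at rest, touching the fence within 2.5 mm and the probe block within 3 mm, square to the fence within 0.012 rad; the lever is past 1.45 rad and its cam bears on the board with more than 5 N (x of hash_board in the frame of home between -0.0025 and 0.0025 m and y of hash_board in the frame of home between -0.0025 and 0.003 m and angle between the y axis of hash_board and the y axis of test_jig, either way round below 0.012 rad and value of joint cam_lever above 1.45 rad and contact force between cam_lever_c0 and hash_board above 5 N and linear speed of hash_board below 0.01 m/s and z of hash_board in the frame of home below 0.003 m).
It fails at once if the board is lifted (over 6 mm) or tipped (over 0.05 rad) (z of hash_board in the frame of home above 0.006 m or angle between hash_board's own z axis and vertical above 0.05 rad).
It fails at once if the lever's grip is pinched between the fingers (contact force between each of cam_lever_c3, cam_lever_c4 and the fingers above 0.5 N).
It fails at once if a bystander is moved by more than 20 mm or lifted (distance of any of multimeter, side_cutters, chip_case, solder_spool from where it was at the start of the episode above 0.02 m).
It also fails if it takes over 64 s, if anything falls off the work surface, if the arm or the gripper's body presses on something with over 40 N, if the wrist force passes 120 N, or if a joint passes its speed limit or range.

## Working session

There is one attempt and no reset: what is moved stays moved. The work goes in short steps, each a Python script; the robot and the scene stay as the last script left them, time stands still between calls to the robot, and variables do not carry over. Pictures are saved under pics/ and viewed, and the job is handed in when it is done.

```bash
mkdir -p pics; python3 - <<'E'
from cell import bot, claw, solve_ik, eyes
import cv2,numpy as np
print(bot.current_time(),bot.current_ee_pos(),bot.current_orientation(),bot.current_finger_gap())
for n in("scene","top"):
    p,d=eyes.grab_frame(n);cv2.imwrite(f"pics/{n}0.png",p);np.save(f"pics/{n}0.npy",d)
    c=eyes.camera_info(n);print(n,c)
E
```

```text
0.0 [0.25394182 0.51559714 0.4037728 ] [ 2.26880944e-01  9.73922079e-01 -8.19438810e-04 -3.87417877e-04] 0.085588732565673
scene {'fov_y': 54.45517344116741, 'cx': 320.16913500777935, 'cy': 200.5741397621295, 'R': array([[ 0.47800902, -0.87830542,  0.00932526],
       [-0.42198586, -0.23894697, -0.8745469 ],
       [ 0.77034752,  0.41410618, -0.48485128]]), 't': array([-0.52750732,  0.20114107,  0.81744554])}
top {'fov_y': 46.92620651076805, 'cx': 316.34254886615236, 'cy': 197.96213104089173, 'R': array([[ 1.01126093e-02, -9.99948022e-01,  1.29968698e-03],
       [-9.86471051e-01, -1.01889790e-02, -1.63618613e-01],
       [ 1.63623351e-01,  3.72507529e-04, -9.86522813e-01]]), 't': array([-0.30758754,  0.54150152,  1.1688007 ])}
```

View pics/top0.png

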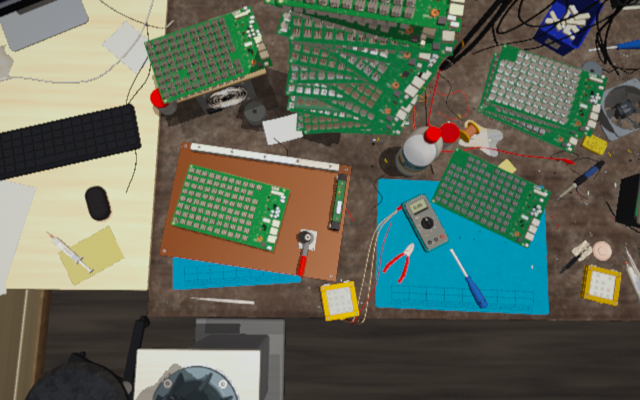

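View pics/scene0.png

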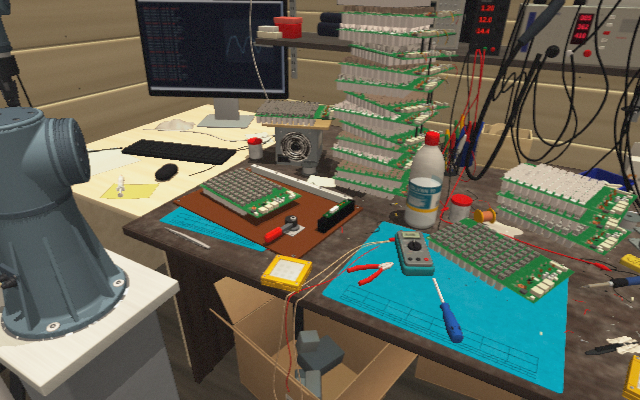

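```bash
cat > h.py <<'E'
import cv2,numpy as np
def K(c,h=400): return h/2/np.tan(np.radians(c['fov_y'])/2)
def cast(c,uv,z):
    uv=np.atleast_2d(np.asarray(uv,float));f=K(c)
    d=np.c_[(uv[:,0]-c['cx'])/f,(uv[:,1]-c['cy'])/f,np.ones(len(uv))]@c['R']
    o=-c['R'].T@c['t']
    s=(z-o[2])/d[:,2]
    return o+d*s[:,None]
def cloud(c,dep):
    f=K(c);v,u=np.mgrid[0:dep.shape[0],0:dep.shape[1]]
    P=np.stack([(u-c['cx'])/f*dep,(v-c['cy'])/f*dep,dep],-1)
    return (P-c['t'])@c['R']
def proj(c,X):
    p=np.atleast_2d(X)@c['R'].T+c['t'];f=K(c)
    return np.c_[c['cx']+f*p[:,0]/p[:,2],c['cy']+f*p[:,1]/p[:,2]]
E
python3 - <<'E'
from cell import eyes
from h import *
c=eyes.camera_info("top");p=cv2.imread("pics/top0.png");d=np.load("pics/top0.npy")
W=cloud(c,d)
x0,x1,y0,y1=150,370,130,330
cr=cv2.resize(p[y0:y1-50,x0:x1],None,fx=3.6,fy=3.6,interpolation=cv2.INTER_CUBIC);cv2.imwrite("pics/crop0.png",cr)
print(cr.shape)
hsv=cv2.cvtColor(p,cv2.COLOR_BGR2HSV)
for (u,v) in [(175,220),(320,240),(260,157),(338,200),(230,210),(300,262),(306,240),(270,200),(340,300),(425,220)]:
    print((u,v),hsv[v,u],W[v,u].round(4))
E
```

```text
(540, 792, 3)
(175, 220) [ 14  47 135] [0.4824 0.0663 0.0457]
(320, 240) [ 12 144 166] [ 0.4369 -0.313   0.0079]
(260, 157) [ 75   2 224] [ 0.6567 -0.149   0.0344]
(338, 200) [ 65  67 144] [ 0.5393 -0.359   0.0477]
(230, 210) [ 13  41 179] [ 0.5104 -0.0758  0.0437]
(300, 262) [  3 255 191] [ 0.3773 -0.2614  0.0379]
(306, 240) [18 28 92] [ 0.4343 -0.2762  0.0374]
(270, 200) [ 65 174 129] [ 0.5391 -0.1794  0.0377]
(340, 300) [ 38  10 204] [ 0.2811 -0.3661  0.02  ]
(425, 220) [30 17 61] [ 0.4892 -0.5867  0.0446]
```

View pics/crop0.png

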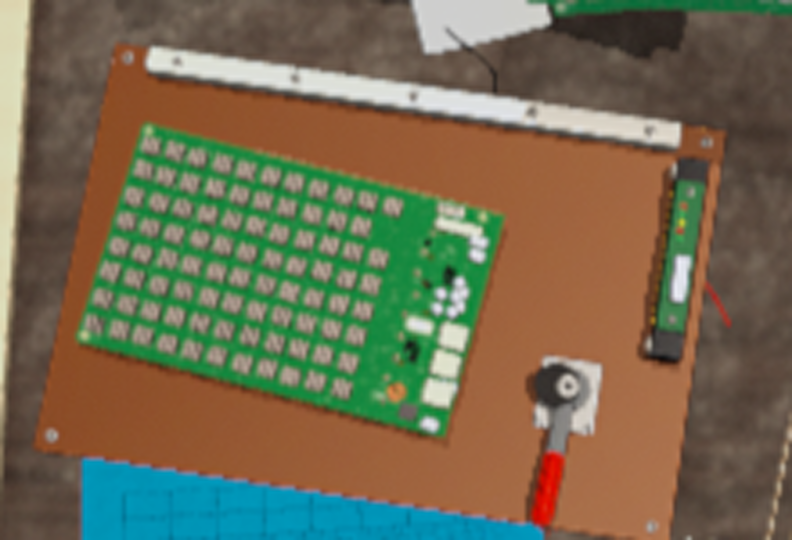

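```bash
cat >> h.py <<'E'
def big(m):
    n,l,s,_=cv2.connectedComponentsWithStats(m.astype(np.uint8))
    k=1+np.argmax(s[1:,4]);return (l==k).astype(np.uint8)
def rect(c,m,z):
    ct=max(cv2.findContours(m,cv2.RETR_EXTERNAL,cv2.CHAIN_APPROX_NONE)[0],key=cv2.contourArea)
    P=cast(c,ct[:,0,:],z)[:,:2]
    r=cv2.minAreaRect((P*1000).astype(np.float32))
    return r,P
E
python3 - <<'E'
from cell import eyes
from h import *
c=eyes.camera_info("top");p=cv2.imread("pics/top0.png");d=np.load("pics/top0.npy")
W=cloud(c,d);hsv=cv2.cvtColor(p,cv2.COLOR_BGR2HSV);H,S,V=cv2.split(hsv);Z=W[...,2]
roi=np.zeros(H.shape,bool);roi[130:290,150:365]=1
brown=roi&(H>5)&(H<18)&(S>110)&(V>90)&(Z<.015)
green=roi&(H>45)&(H<80)&(S>100)
fence=roi&(S<40)&(V>150)&(Z>.02)&(np.mgrid[0:400,0:640][0]<175)
print("green z",np.percentile(Z[big(green)>0],[5,50,95]),"fence z",np.percentile(Z[big(fence)>0],[5,50,95]))
k=np.ones((3,3),np.uint8)
def box(r): return cv2.boxPoints(r).round(1).tolist()
for n,m,z in (("plate",cv2.morphologyEx(big(brown),cv2.MORPH_CLOSE,np.ones((15,15),np.uint8)),.008),("board",cv2.morphologyEx(big(cv2.morphologyEx(green.astype(np.uint8),cv2.MORPH_CLOSE,np.ones((7,7),np.uint8))),cv2.MORPH_OPEN,np.ones((5,5),np.uint8)),.036),("fence",big(fence),.032)):
    r,P=rect(c,m,z);print(n,r,box(r))
    cv2.imwrite(f"pics/m_{n}.png",m*255)
red=roi&((H<8)|(H>172))&(S>200)&(V>100)&(Z>.02)&(np.mgrid[0:400,0:640][1]>290)
r,P=rect(c,big(red),.042);print("grip",r,box(r))
blk=roi&(V<70)&(Z>.025)&(np.mgrid[0:400,0:640][1]>325)
r,P=rect(c,cv2.morphologyEx(blk.astype(np.uint8),cv2.MORPH_OPEN,np.ones((3,3),np.uint8)),.042);print("blk",r)
ph=roi&(Z>.025)&(np.mgrid[0:400,0:640][1]>325)&(np.mgrid[0:400,0:640][0]>172)
r,P=rect(c,big(ph),.042);print("blkdepth",r,box(r))
E
python3 -c "
import cv2,numpy as np
a=[cv2.imread(f'pics/m_{n}.png')[130:290,150:365] for n in('plate','board','fence')]
cv2.imwrite('pics/masks.png',np.hstack(a))"
```

```text
green z [0.03321007 0.03782011 0.04180353] fence z [0.02623358 0.03255143 0.03663079]
plate ((515.4694213867188, -139.8292236328125), (476.5399475097656, 320.4683837890625), 82.1456527709961) [[324.20001220703125, -354.0], [641.5999755859375, -397.79998779296875], [706.7999877929688, 74.30000305175781], [389.29998779296875, 118.0999984741211]]
board ((519.3720703125, -75.19230651855469), (278.68170166015625, 168.9113311767578), 75.86701965332031) [[403.3999938964844, -189.6999969482422], [567.2000122070312, -230.89999389648438], [635.2999877929688, 39.29999923706055], [471.5, 80.5999984741211]]
fence ((659.5917358398438, -160.30491638183594), (403.7406005859375, 18.81215476989746), 82.11383819580078) [[622.5999755859375, -359.0], [641.2000122070312, -361.6000061035156], [696.5999755859375, 38.400001525878906], [678.0, 40.900001525878906]]
grip ((368.4960021972656, -266.1116943359375), (15.202958106994629, 49.490081787109375), 79.38191986083984) [[342.79998779296875, -269.0], [391.3999938964844, -278.1000061035156], [394.20001220703125, -263.20001220703125], [345.6000061035156, -254.10000610351562]]
blk ((603.6604614257812, -368.37860107421875), (13.590351104736328, 18.723018646240234), 0.5949168801307678)
blkdepth ((538.37109375, -360.2591552734375), (27.90647315979004, 150.82533264160156), 82.21661376953125) [[461.79998779296875, -363.8999938964844], [611.2000122070312, -384.29998779296875], [615.0, -356.6000061035156], [465.5, -336.20001220703125]]
```

View pics/masks.png

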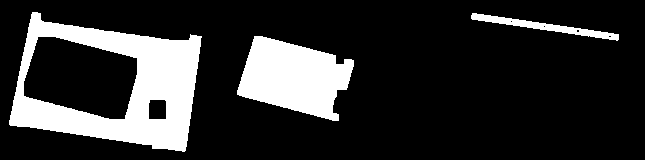

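```bash
cat >> h.py <<'E'
from scipy.spatial.transform import Rotation as Rot
YAW=-0.1373; O=np.array([.5320,-.1282])
Rj=np.array([[np.cos(YAW),-np.sin(YAW)],[np.sin(YAW),np.cos(YAW)]])
def j2w(x,y): return O+Rj@np.array([x,y])/1000   # mm in
def w2j(p): return Rj.T@(np.asarray(p)[:2]-O)*1000
def quat(psi):  # tool down, tool y heading psi (world)
    y=np.array([np.cos(psi),np.sin(psi),0]);z=np.array([0,0,-1.]);x=np.cross(y,z)
    return Rot.from_matrix(np.c_[x,y,z]).as_quat()
def pose(x,y,z): return [*j2w(x,y),z]
def fj(bot):
    f=np.array(bot.current_force());return np.r_[Rj.T@f[:2],f[2]].round(1)
def status(bot,tag=""):
    print(tag,"t",round(float(bot.current_time()),2),"j",w2j(bot.current_ee_pos()).round(1),"z",round(float(bot.current_ee_pos()[2]),4),"F",fj(bot))
E
python3 - <<'E'
from cell import bot, claw, solve_ik, eyes
from h import *
psi=np.pi/2+YAW
q=quat(psi)
for nm,(x,y,z,ps) in dict(A0=(-148,50,.3,psi),A1=(-53,50,.186,psi),A0b=(-148,50,.3,psi-np.pi),B0=(38,225,.3,YAW),B1=(38,70,.186,YAW),L0=(-142,-195,.195,YAW),L1=(-90,-89,.195,YAW-np.pi/2)).items():
    s=solve_ik(pose(x,y,z),quat(ps));print(nm,np.round(j2w(x,y),3),None if s is None else np.round(s,2))
E
```

```text
A0 [ 0.392 -0.058] [-0.45 -0.1   2.13 -0.    1.11 -1.88]
A1 [ 0.486 -0.071] [-0.39  0.32  1.95 -0.    0.87 -1.82]
A0b [ 0.392 -0.058] [-0.45 -0.1   2.13 -0.    1.11  1.26]
B0 [0.6   0.089] [-0.05  0.36  1.61 -0.    1.17  0.09]
B1 [ 0.579 -0.064] [-0.31  0.48  1.71 -0.    0.95 -0.18]
L0 [ 0.365 -0.302] [-0.94  0.27  1.99 -0.    0.88 -0.81]
L1 [ 0.431 -0.204] [-0.69  0.28  1.99 -0.    0.88  1.02]
```

```bash
python3 - <<'E'
from cell import bot, claw, solve_ik, eyes
from h import *
q=quat(YAW-np.pi/2)
bot.reach(pose(-148,50,.26),q); status(bot,"above")
bot.move_straight(pose(-148,50,.186),None,.15); status(bot,"down")
bot.move_straight(pose(-125,50,.186),None,.08); status(bot,"near")
p,d=eyes.grab_frame("top");cv2.imwrite("pics/top1.png",p[120:320,140:380].repeat(3,0).repeat(3,1))
p,d=eyes.grab_frame("wrist");cv2.imwrite("pics/wr1.png",p)
E
```

```text
above t 2.27 j [-147.8   50.4] z 0.2602 F [-0.1  0.1  0.5]
down t 2.92 j [-147.7   50.2] z 0.1863 F [0.1 0.1 0.5]
near t 3.36 j [-124.7   50. ] z 0.1865 F [-0.3  0.2 -0.2]
```

View pics/top1.png

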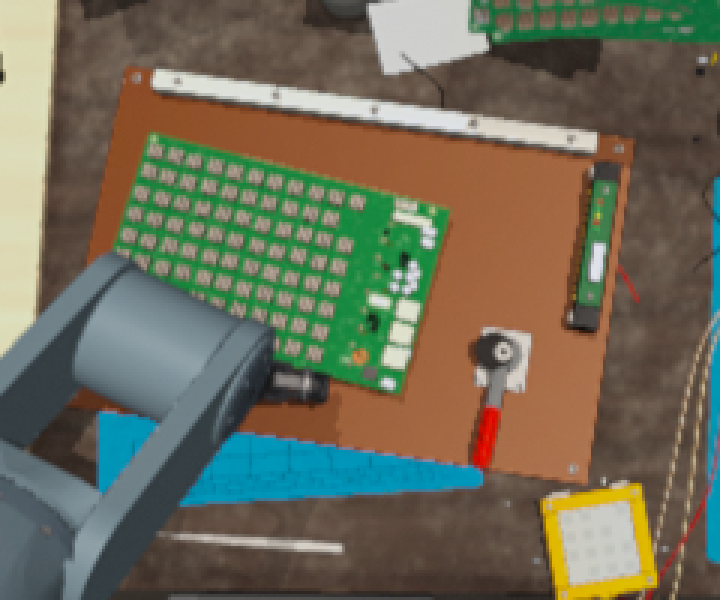

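View pics/wr1.png

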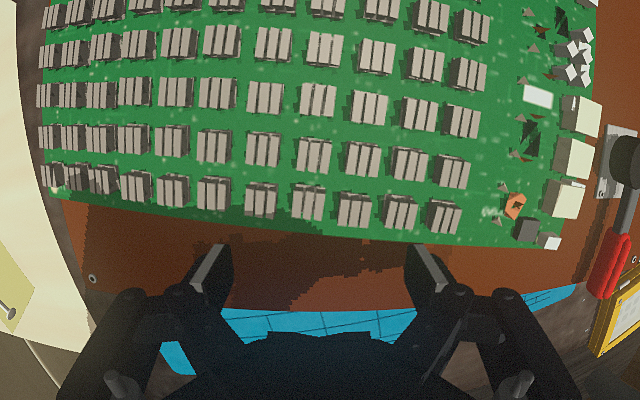

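```bash
python3 - <<'E'
from cell import bot, claw, solve_ik, eyes
from h import *
for x in (-100,-80,-66):
    bot.move_straight(pose(x,50,.186),None,.06); status(bot,"push")
x=-66
while x<-46:
    x+=1.5
    bot.move_straight(pose(x,50,.186),None,.04); f=fj(bot)
    if f[0]<-14: break
status(bot,"end")
p,d=eyes.grab_frame("wrist");cv2.imwrite("pics/wr2.png",p)
E
```

```text
push t 4.03 j [-99.6  50. ] z 0.186 F [ 2.  -0.4  0. ]
push t 4.51 j [-79.7  50. ] z 0.1861 F [-1.   0.1 -0.5]
push t 4.89 j [-65.7  50. ] z 0.1861 F [ 0.4  0.2 -0.1]
end t 7.14 j [-55.   50.2] z 0.1854 F [-17.9  -1.9  13.4]
```

View pics/wr2.png

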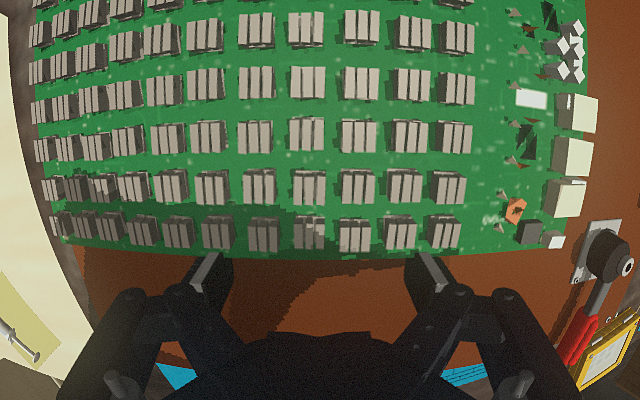

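```bash
python3 - <<'E'
from cell import bot, claw, solve_ik, eyes
from h import *
bot.move_straight(pose(-68,50,.186),None,.08)
bot.move_straight(pose(-75,50,.26),None,.2)
q=quat(YAW)
bot.reach(pose(33,235,.26),q); status(bot,"above")
bot.move_straight(pose(33,235,.186),None,.15); status(bot,"down")
p,d=eyes.grab_frame("wrist");cv2.imwrite("pics/wr3.png",p)
p,d=eyes.grab_frame("top");cv2.imwrite("pics/top3.png",p[120:320,140:380].repeat(3,0).repeat(3,1))
E
```

```text
above t 9.17 j [ 32.5 234.6] z 0.2586 F [ 0.3 -0.9 -0.6]
down t 9.81 j [ 33.4 234.7] z 0.1865 F [ 0.3 -0.4 -0.1]
```

View pics/wr3.png

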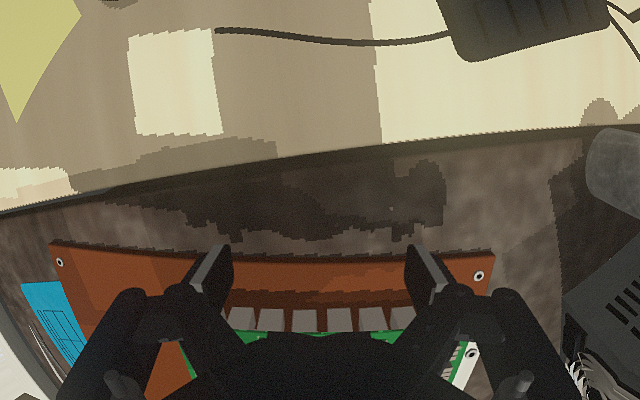

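View pics/top3.png

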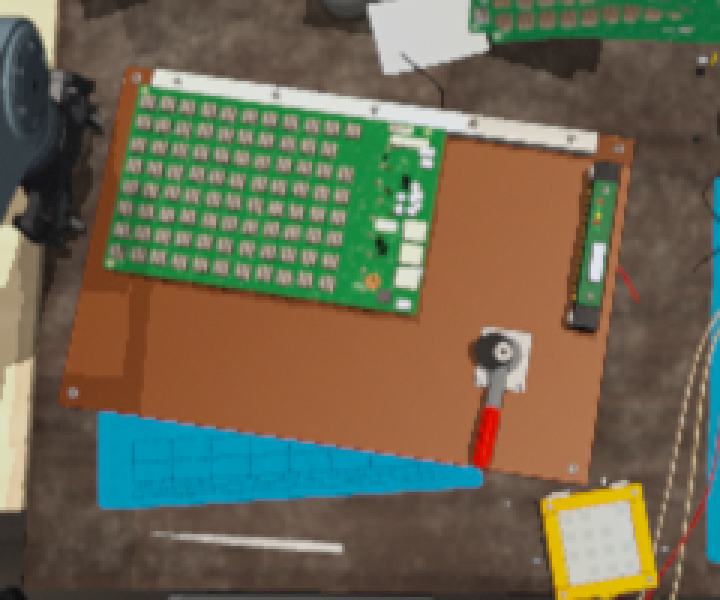

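```bash
python3 - <<'E'
from cell import bot, claw, solve_ik, eyes
from h import *
for y in (205,170,130,95,84):
    bot.move_straight(pose(33,y,.186),None,.07); status(bot,"push")
y=84
while y>62:
    y-=1.5
    bot.move_straight(pose(33,y,.186),None,.04); f=fj(bot)
    if f[1]>14: break
status(bot,"end")
p,d=eyes.grab_frame("top");cv2.imwrite("pics/top4.png",p[120:320,140:380].repeat(3,0).repeat(3,1))
E
```

```text
push t 10.48 j [ 33.1 204.4] z 0.186 F [-0.3  0.2  0.3]
push t 11.13 j [ 33.1 169.6] z 0.186 F [-0.2  0.2 -0.3]
push t 11.86 j [ 33.1 129.6] z 0.186 F [-0.5  0.3  0.8]
push t 12.51 j [33.1 94.6] z 0.186 F [-0.5  0.1 -0.6]
push t 12.82 j [33.1 83.8] z 0.186 F [-0.2 -0.6 -0.3]
end t 15.32 j [33.  71.3] z 0.186 F [ 2.4 15.7  2.4]
```

View pics/top4.png

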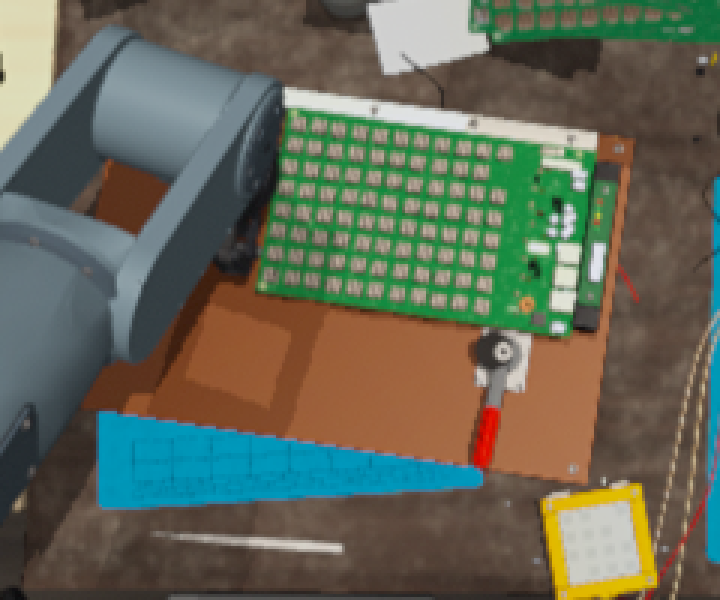

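```bash
python3 - <<'E'
from cell import bot, claw, solve_ik, eyes
from h import *
bot.move_straight(pose(33,84,.186),None,.08)
bot.move_straight(pose(33,95,.25),None,.2)
q=quat(YAW-np.pi/2)
bot.reach(pose(-80,-55,.25),q)
bot.move_straight(pose(-80,-62,.186),None,.15); status(bot,"down")
bot.move_straight(pose(-60,-62,.186),None,.06); status(bot,"x-60")
x=-60
while x<-50:
    x+=1
    bot.move_straight(pose(x,-62,.186),None,.04); f=fj(bot); print(x,f)
    if f[0]<-16: break
status(bot,"end")
bot.move_straight(pose(-75,-62,.186),None,.08)
bot.move_straight(pose(-120,-62,.27),None,.2)
claw.set_gripper(0.0,30)
bot.reach(pose(-142,-215,.27),quat(YAW)); status(bot,"lev")
p,d=eyes.grab_frame("top");cv2.imwrite("pics/top5f.png",p);np.save("pics/top5.npy",d);cv2.imwrite("pics/top5.png",p[120:320,140:380].repeat(3,0).repeat(3,1))
p,d=eyes.grab_frame("wrist");cv2.imwrite("pics/wr5.png",p)
E
```

```text
down t 17.88 j [-79.7 -61.8] z 0.1861 F [ 0.4 -0.4  0.3]
x-60 t 18.37 j [-59.6 -62. ] z 0.1862 F [-0.3 -0.4 -1.1]
-59 [ 0.2  0.1 -0.3]
-58 [ 0.2  1.  -0.6]
-57 [-0.2 -0.2 -0.2]
-56 [-3.6 -1.   2.2]
-55 [-8.8 -1.2  6.3]
-54 [-13.1  -1.6  10.8]
-53 [-17.2  -1.5  13.6]
end t 20.12 j [-55.2 -61.9] z 0.1856 F [-17.2  -1.5  13.6]
lev t 23.57 j [-142.  -214.8] z 0.2699 F [-0.5 -0.3 -1.1]
```

View pics/top5.png

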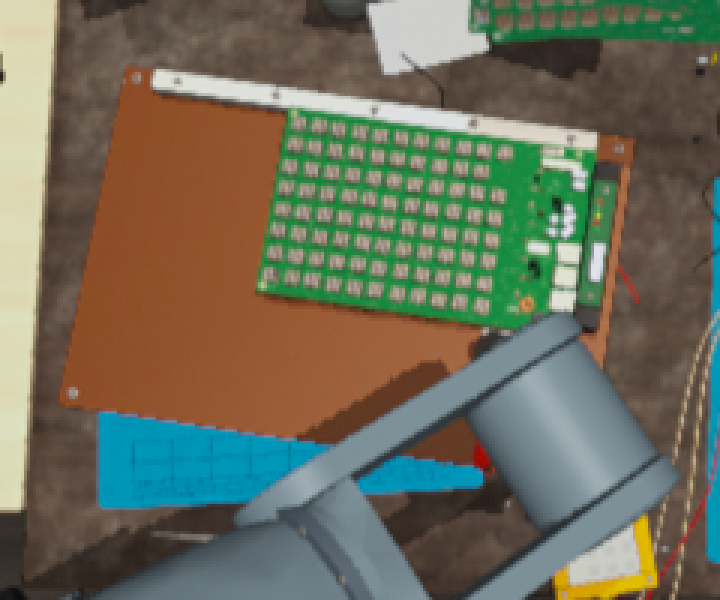

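View pics/wr5.png

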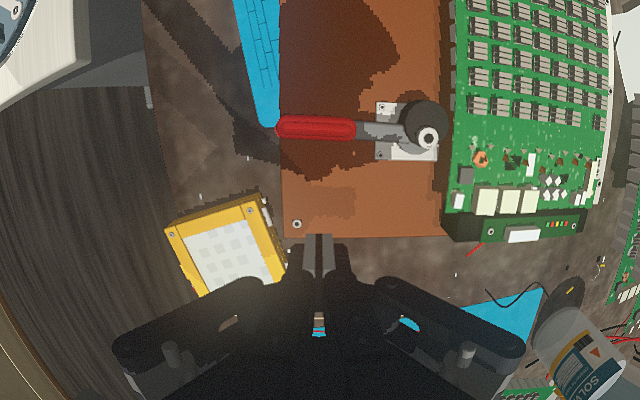

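```bash
cat >> h.py <<'E'
def lev(th,off=19.,r=70.,z=.195):
    u=np.array([-np.cos(th),np.sin(th)]);m=np.array([np.sin(th),np.cos(th)])
    P=np.array([-68,-163])+r*u-off*m
    return pose(P[0],P[1],z),quat(YAW-th)
E
python3 - <<'E'
from cell import bot, claw, solve_ik, eyes
from h import *
c=eyes.camera_info("top");p=cv2.imread("pics/top5f.png");H,S,V=cv2.split(cv2.cvtColor(p,cv2.COLOR_BGR2HSV))
roi=np.zeros(H.shape,bool);roi[150:235,215:337]=1
g=(roi&(H>45)&(H<80)&(S>100)).astype(np.uint8)
g=cv2.morphologyEx(big(cv2.morphologyEx(g,cv2.MORPH_CLOSE,np.ones((7,7),np.uint8))),cv2.MORPH_OPEN,np.ones((5,5),np.uint8))
r,P=rect(c,g,.036);print(r,"centre jig",w2j(np.array(r[0])/1000),"expect 38,-77")
print(claw and bot.current_finger_gap())
a,q=lev(0.0,off=32,z=.27);bot.move_straight(a,q,.15)
a,q=lev(0.0,off=32);bot.move_straight(a,q,.15);status(bot,"down")
for th in (.05,.2,.35):
    a,q=lev(th);bot.move_straight(a,q,.06);print(th,end=" ");status(bot)
p,d=eyes.grab_frame("wrist");cv2.imwrite("pics/wr6.png",p)
E
```

```text
((557.0300903320312, -213.09913635253906), (283.90936279296875, 168.28680419921875), 82.14318084716797) centre jig [ 36.41459808 -80.67431947] expect 38,-77
-6.795123085539272e-05
down t 24.6 j [-137.8 -195.5] z 0.1954 F [ 0.8 -0.8  0.3]
0.05  t 25.02 j [-138.5 -178.7] z 0.1959 F [ 0.1 -0.1 -0.3]
0.2  t 25.36 j [-140.2 -168. ] z 0.1953 F [ 0.6  0.6 -0.6]
0.35  t 25.69 j [-140.2 -157.1] z 0.1951 F [-0.5  0.2  0.4]
```

View pics/wr6.png

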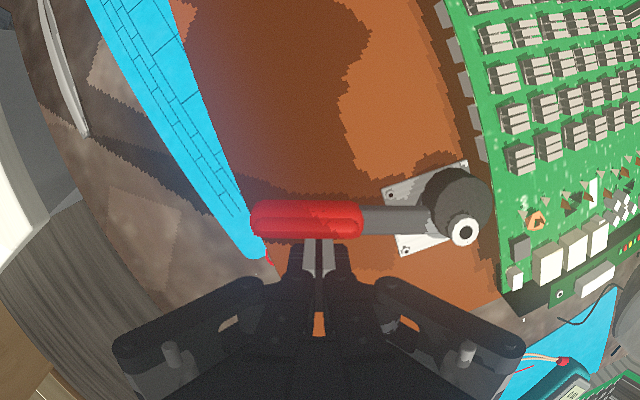

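```bash
python3 - <<'E'
from cell import bot, claw, solve_ik, eyes
from h import *
for th in (.55,.75,.95,1.1,1.25,1.38,1.48,1.55,1.6):
    a,q=lev(th);bot.move_straight(a,q,.06)
    f=fj(bot);m=np.array([np.sin(th),np.cos(th)])
    print(th,"tang",(f[:2]@m).round(1),f,end=" ");status(bot)
off=19.
while off>13.5:
    off-=.75
    a,q=lev(1.6,off);bot.move_straight(a,q,.04);f=fj(bot);print(off,f)
    if f[0]<-18: break
status(bot)
p,d=eyes.grab_frame("wrist");cv2.imwrite("pics/wr7.png",p)
E
```

```text
0.55 tang -0.6 [-0.  -0.7 -0.2]  t 26.13 j [-137.5 -142.9] z 0.195 F [-0.  -0.7 -0.2]
0.75 tang 0.4 [ 0.7 -0.1 -0.7]  t 26.52 j [-132.1 -129.5] z 0.195 F [ 0.7 -0.1 -0.7]
0.95 tang -0.9 [ 0.5 -2.2 -1.2]  t 26.92 j [-124.3 -117.6] z 0.1949 F [ 0.5 -2.2 -1.2]
1.1 tang -2.8 [-2.  -2.3 -1.4]  t 27.25 j [-117.  -109.6] z 0.1948 F [-2.  -2.3 -1.4]
1.25 tang -3.3 [-2.3 -3.5 -1.7]  t 27.58 j [-108.4 -102.8] z 0.1948 F [-2.3 -3.5 -1.7]
1.38 tang -3.5 [-2.8 -3.9 -0.4]  t 27.89 j [-100.2  -98.1] z 0.1949 F [-2.8 -3.9 -0.4]
1.48 tang -3.1 [-2.9 -2.3  1.3]  t 28.17 j [-93.4 -95.1] z 0.1949 F [-2.9 -2.3  1.3]
1.55 tang -4.7 [-4.6 -3.   0.1]  t 28.42 j [-88.7 -93.5] z 0.1949 F [-4.6 -3.   0.1]
1.6 tang -10.3 [-10.5  -5.    3.3]  t 28.67 j [-86.3 -92.5] z 0.1945 F [-10.5  -5.    3.3]
18.25 [-12.3  -5.1   4.2]
17.5 [-13.6  -5.1   4.9]
16.75 [-16.7  -6.7   5.4]
16.0 [-17.7  -5.6   7. ]
15.25 [-19.6  -6.5   7.6]
 t 29.92 j [-84.3 -92.4] z 0.1938 F [-19.6  -6.5   7.6]
```

View pics/wr7.png

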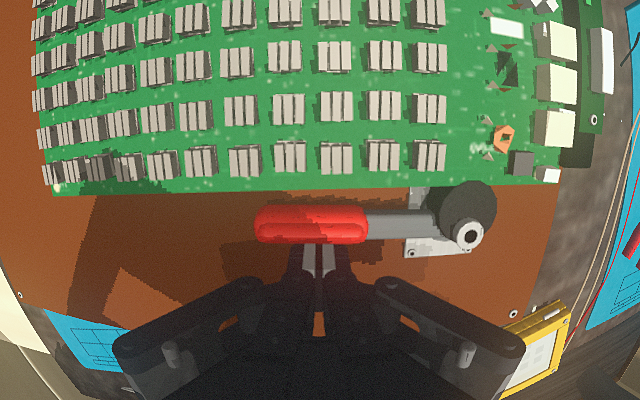

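```bash
python3 - <<'E'
from cell import bot, claw, solve_ik, eyes
from h import *
a,q=lev(1.6,30);bot.move_straight(a,q,.06);status(bot,"back")
a,q=lev(1.6,50,z=.28);bot.move_straight(a,q,.2)
bot.reach(pose(-110,200,.34),quat(YAW));bot.hold(.3);status(bot)
p,d=eyes.grab_frame("top");cv2.imwrite("pics/top8f.png",p);cv2.imwrite("pics/top8.png",cv2.resize(p[130:290,200:380],None,fx=4,fy=3.7))
c=eyes.camera_info("top");H,S,V=cv2.split(cv2.cvtColor(p,cv2.COLOR_BGR2HSV));W=cloud(c,d);Z=W[...,2]
cols=np.mgrid[0:400,0:640][1]
roi=np.zeros(H.shape,bool);roi[150:290,200:350]=1
red=roi&((H<8)|(H>172))&(S>200)&(V>100)
r,P=rect(c,big(red),.042);g=w2j(np.array(r[0])/1000)
print("grip",r,g,"theta",np.arctan2(g[1]+163,-(g[0]+68)))
bx=cv2.boxPoints(r)/1000;e=max((bx[1]-bx[0],bx[2]-bx[1]),key=np.linalg.norm);e=Rj.T@e;print("axis theta",np.arctan2(e[1],-e[0]))
gm=(roi&(H>45)&(H<80)&(S>100)&(cols<334)).astype(np.uint8)
gm=cv2.morphologyEx(big(cv2.morphologyEx(gm,cv2.MORPH_CLOSE,np.ones((7,7),np.uint8))),cv2.MORPH_OPEN,np.ones((5,5),np.uint8))
r,P=rect(c,gm,.036);B=np.array([w2j(x/1000) for x in cv2.boxPoints(r)]);print("board",r,B.round(1).tolist())
E
```

```text
back t 30.36 j [-95.6 -92.1] z 0.1954 F [-0.2 -0.5  0.8]
 t 32.38 j [-109.8  199.3] z 0.3398 F [-0.6 -0.4 -0.1]
grip ((451.8380126953125, -206.46728515625), (50.74461364746094, 16.761804580688477), 80.28197479248047) [-68.695228   -88.50241683] theta 1.5614643754779312
axis theta 1.603107873644854
board ((557.3128051757812, -210.7371368408203), (279.1435241699219, 168.30029296875), 82.11518859863281) [[-47.8, -217.8], [120.5, -217.9], [120.6, 61.2], [-47.7, 61.3]]
```

View pics/top8.png

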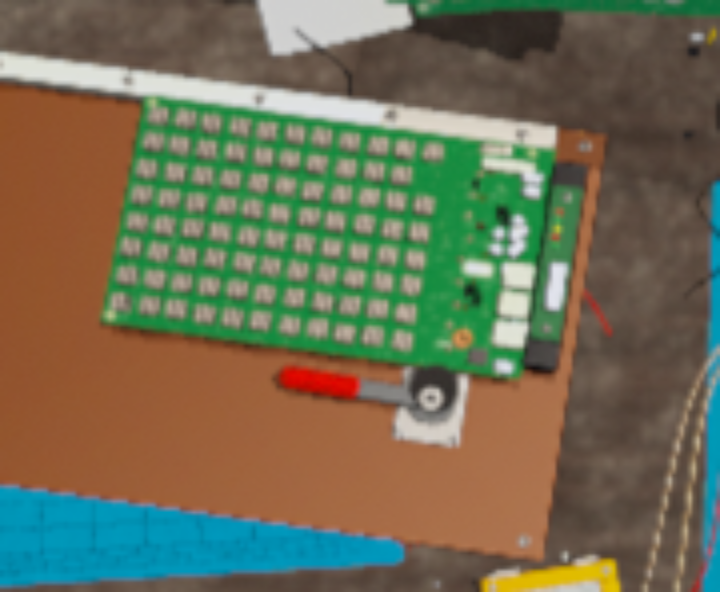

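```bash
python3 - <<'E'
from cell import bot
bot.job_done();print(bot.current_time())
E
```

```text
the job is handed in; nothing more can be done
the job is handed in; nothing more can be done
```

The board is home in the jig and clamped. I handed the job in at about 32 s of the 64 s allowed; the interface gave no verdict.

**What I did:** With the fingers open, I pushed the board's near edge until it lay square on the fence. I then slid it along the fence to the probe block and pressed it against the fence once more, all with the lever still open. With the fingers shut, I pushed the red lever round from one side to its end stop, then backed the hand away. I never gripped or lifted anything.

**What the last checks showed:**
- **Contact positions:** The hand stopped within about 1 mm of where the jig's geometry predicts contact. It read x -55.0 and -55.2 mm at the fence (predicted -55) and y 71.3 mm at the block (predicted 72). The push force rose to 16–18 N there.
- **Squareness:** In the final top picture the board's angle (82.12°) matches the fence's (82.11°), and its outline sits at the home position within about 2.5 mm. That is as fine as the camera resolves.
- **Lever:** It is at about 1.56 to 1.60 rad, measured two ways, and it reached its stop with about 20 N on the hand. I could not measure the cam's clamping force directly.
- **Bystanders:** I kept clear of them. The pictures show the chip case where it was, but I did not measure the others after the moves.

**One reading that disagreed:** A board centre measured before clamping was 3.7 mm off along the fence, because the colour mask also caught the probe block's green circuit board. With that excluded, the final reading agreed.

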